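# Shift the stirrer gearbox into the green gear

### The job

The blue gearbox of the bench stirrer stands in neutral. Move its shift lever across the neutral slot to the side that has the green marker, push it forward (away from you) fully home into that gear, and let go. Leave the stoppered flask beside the gearbox standing where it is.

Things in the scene. Friction and masses are not known exactly. Their poses are not given: they have to be found in the camera images.
- gearbox: Fixed blue gearbox, 131 x 136 mm, grey plate on top at z 90 mm, motor behind. Origin: underside centre, 8 mm below the lever's pivot; x forward (within 20 degrees of the robot's x), y left. H gate: cross slot (neutral) along y through the centre, a lane along x at each side. Far lane ends: green and yellow marker, which swap sides; near ends: white dots.
- knob (a point): Centre of the lever's black ball knob, 32 mm across, 157 mm above the pivot (z 165 mm upright); it starts in neutral near the middle. The lever tilts in both directions, stops at 37 mm each way at the knob, stays by friction (1 N moves it). It enters a lane only with the knob 30 to 37 mm left or right of centre; play in neutral is 7 mm forward and back.
- green_gear (a point): Where the knob's centre is when fully home in the green gear: 36 mm forward of the gearbox centre and 34 mm left or right of it, z 157 mm. The green marker (disc, 20 mm) lies on the plate 11 mm farther forward and 67 mm lower. Axes as the gearbox's.
- flask_spare: Bystander: loose clear conical flask with a brown stopper, 64 mm wide, 121 mm tall, about 150 mm left of the gearbox centre. Origin: centre of its underside, z up. A timer and a brown bottle stand near it.
There are look-alikes about, which are no part of the job. There is more than one size of the gearbox; the job needs the larger.

How it is judged (in metres and radians):
At the end, for the whole second after the job is handed in: The knob rests within 12 mm (seen from above) of its place fully home in the green gear; the flask stands upright (within 0.2 rad) within 30 mm of where it was (horizontal distance between knob and green_gear below 0.012 m and angle between flask_spare's own z axis and vertical below 0.2 rad and distance of flask_spare from where it was at the start of the episode below 0.03 m); the robot touches nothing.
It fails at once if the stoppered flask is knocked over or pushed away by more than 30 mm (angle between flask_spare's own z axis and vertical above 0.5 rad or distance of flask_spare from where it was at the start of the episode above 0.03 m).
It also fails if it takes over 29 s, if anything falls off the work surface, if the arm or the gripper's body presses on something with over 40 N, if the wrist force passes 120 N, or if a joint passes its speed limit or range.

### The arm

A 6-joint arm with a two-finger parallel gripper is mounted at the origin on a cart in front of the work surface, level with it; the furniture and walls round the work are solid. World frame = base frame: x ahead of the robot, y to its left, z up, the work surface at z = 0. Lengths are in mm, angles in rad, forces in N, time in s.
With the tool pointing down it reaches from about 400 to 925 mm from the base axis. Payload 12.5 kg.
Tool frame: the origin (TCP) lies at the very end of the fingers, on their centre line; the grasp point (between the pads) lies 19 mm behind it; z points along the fingers, y is the line along which they close (so a half turn about z gives the same grasp; the last joint's range is limited). The gripper opens to 95 mm and grips with 3 to 60 N. Pads are 20 mm wide; open, the fingers measure 119 mm over their backs; the gripper's body (75 mm by 180 mm) begins 59 mm behind the grasp point.
Start: joints at [1.079, 0.491, 1.559, -0, 1.092, -0.106], TCP at [235.173, 579.086, 214.661] pointing down, gripper open.
Joint ranges: [-3.1, 3.1], [-0.84, 2.19], [0.05, 2.79], [-1.13, 4.28], [0.06, 2.93], [-2.69, 2.69]. Speed limits (rad/s): [2.22, 2.22, 2.79, 3.14, 3.14, 3.14].

### API

Orientations are given as [roll, pitch, yaw] about the fixed x, y, z axes, in that order (R = Rz(yaw) Ry(pitch) Rx(roll)).
In Python, from cell import * gives the robot as it stands.
- The arm moves only by the tool step_arm, never from a script. Its argument "plan" is a list of rows, each an object of numbers: "x", "y", "z": the shift along the tool's x, y, z in units of 25 mm (1.0 is 25 mm); "rx", "ry", "rz": the turn, a rotation vector about the tool's x, y, z in units of 0.1 rad (1.0 is 0.1 rad). In form: [{"x": .., "y": .., "z": .., "rx": .., "ry": .., "rz": ..}, ...]. A call has exactly 10 rows; each row shifts and turns the commanded pose from where the row before left it, along the tool's axes as they then stand; what a row does not reach is not made up. A row lasts 1/12 s, in which the tool goes at most 41.7 mm and 7.16 degrees, less where a joint would pass 70% of its speed; a pose out of reach is approached as far as the arm can. A call with a number of a shift or a turn outside -1 to 1 is refused whole. A call with a gripper value outside its range is refused whole. "jaw" is the closure, from -1 (fully open) to 1 (shut), so that 0 is half open, set as the call begins (left out, the last holds). The fingers move at their own pace and stop on an object; the grip force is fixed at half the most. Time passes only in rows, so rows that do not move let the fingers close, or fill a call up. It gives the time, the measured TCP pose, the force, the opening and the grip force at its end, in the units of the state.
- state(): the state, without advancing time (a new reading comes with each control period).
- read_camera(name): name is "scene" or "side" or "wrist"; returns a dict with "image" (384x512x3 uint8, red, green, blue), "depth" (384x512 float32, mm along the optical axis (not along the pixel's ray), 0 where there is no reading), "vfov" (degrees; the focal length in pixels is half the picture's height over the tangent of half this angle, whatever the lens; pixels are square), "cx", "cy" (the principal point, pixels), "R" (3x3) and "t" (3): a world point X has camera coordinates R X + t. Camera axes: x right, y down, z forward; pixel columns grow to the right and rows downward; lengths in mm; the calibration is good to about 2 mm. The wrist camera is an equidistant fisheye: a pixel r from the principal point sees the ray r / f radians off the axis. A picture is of the moment at which its call begins.
- job_done(): hands the job in; it is judged then, once.
The state is a dict: "t": time; "joints": joint angles; "qvel": joint speeds; "tau": joint torques, N m; "eef_pos": TCP position; "tcp_rot": TCP orientation; "ft_force": force on the tool from outside, world axes, zero at the start; "moment": the same for the moment, N m; "opening": opening from 0.0 (shut) to 1.0 (fully open); "grip_force": force on a finger pad.
Only numpy, scipy, OpenCV 4.12 (cv2) and the standard library are available. Lean on these libraries where they do the work, as an engineer would, in place of code of your own. Each camera call takes 0.05 s, during which the arm holds its last target. There are 200 camera calls.

## Working session

There is one attempt and no reset: what is moved stays moved. The work goes in short steps, Python scripts to look and compute and a tool call to move; the robot and the scene stay as the last step left them, time stands still between calls to the robot, and variables do not carry over. Pictures are saved under pics/ and viewed, at most 10 in all, crops included, and the job is handed in when it is done.

Besides the shell and the picture viewer there is one more tool, called after "Emit:" as name([rows], argument=value, ...), one row to a line, values as JSON. step_arm: Moves the arm, as the interface text tells. Shifts and turns lie within -1 to 1; 1 stands for 25 mm of shift or 0.1 rad of turn. Its arguments: {"type":"object","properties":{"plan":{"type":"array","items":{"type":"object","properties":{"x":{"type":"number"},"y":{"type":"number"},"z":{"type":"number"},"rx":{"type":"number"},"ry":{"type":"number"},"rz":{"type":"number"}}}},"jaw":{"type":"number"}},"required":["plan"]}

```bash
mkdir -p pics; cat > h.py <<'E'
import numpy as np, cv2
from cell import *
def f(c): return c["image"].shape[0]/2/np.tan(np.radians(c["vfov"])/2)
def ray(c,u,v):
    d=np.array([(u-c["cx"])/f(c),(v-c["cy"])/f(c),1.]); R=np.array(c["R"]);return -R.T@np.array(c["t"]),R.T@d
def plane(c,u,v,z):
    o,d=ray(c,u,v);return o+d*(z-o[2])/d[2]
def pt(c,u,v):
    o,d=ray(c,u,v);return o+d*c["depth"][int(v),int(u)]
E
python3 - <<'E'
from h import *
import pickle
C={n:read_camera(n) for n in("scene","side")}
pickle.dump(C,open("c.pkl","wb"))
im=np.hstack([C["scene"]["image"],C["side"]["image"]])
for n in C:
    cv2.imwrite(f"pics/{n}0.png",cv2.cvtColor(cv2.resize(C[n]["image"],(800,600),interpolation=cv2.INTER_CUBIC),cv2.COLOR_RGB2BGR))
s=state();print(s["eef_pos"],s["tcp_rot"],s["opening"])
E
```

```text
[235.05887462 578.8812511  214.13001489] [-3.14062460e+00 -1.13880201e-04  2.75579485e+00] 0.9959428468530002
```

View pics/scene0.png

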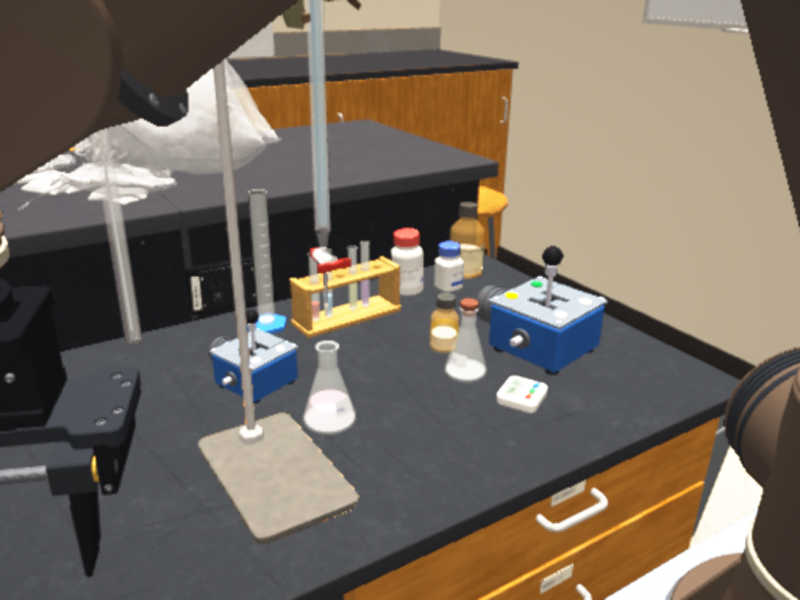

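View pics/side0.png

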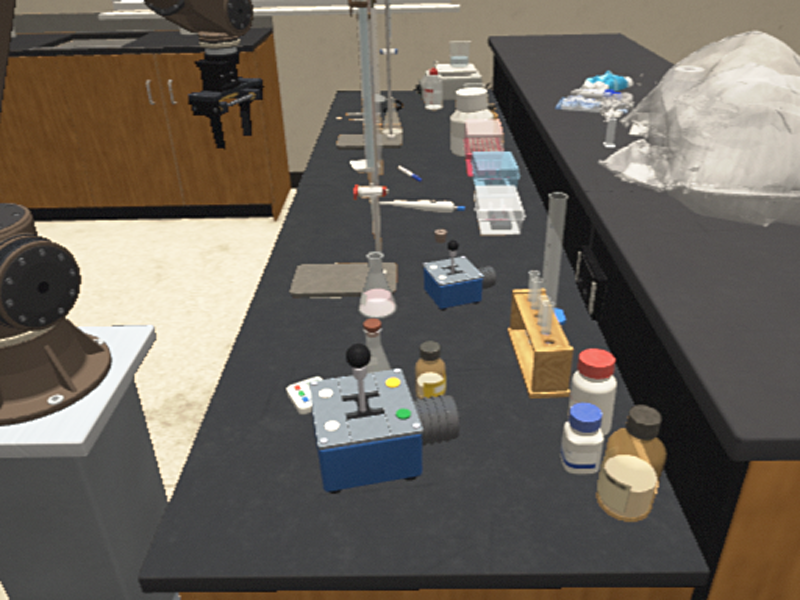

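The large gearbox is the right one in the scene view: knob (553,257), green marker (537,284), yellow (512,296). In the side view the knob is at (358,356), green (403,413), yellow (393,382). Green is on the right (-y) side, and the flask is on its left. Next I locate these points by mask.

```bash
cat > m.py <<'E'
from h import *
def blob(c,kind,win):
    u0,v0,u1,v1=win; h=cv2.cvtColor(c["image"],cv2.COLOR_RGB2HSV)
    lo,hi={"green":((45,120,60),(80,255,255)),"yellow":((22,150,120),(34,255,255)),"black":((0,0,0),(180,255,45)),"white":((0,0,222),(180,40,255)),"brown":((0,100,40),(14,255,200))}[kind]
    m=np.zeros(h.shape[:2],np.uint8); m[v0:v1,u0:u1]=cv2.inRange(h,lo,hi)[v0:v1,u0:u1]
    n,_,s,cen=cv2.connectedComponentsWithStats(m)
    return [(cen[i],s[i,4],s[i,:4]) for i in np.argsort(-s[1:,4])+1 if s[i,4]>4]
def tri(a,pa,b,pb):
    o1,d1=ray(a,*pa);o2,d2=ray(b,*pb);d1/=np.linalg.norm(d1);d2/=np.linalg.norm(d2)
    s=np.linalg.lstsq(np.c_[d1,-d2],o2-o1,rcond=None)[0]
    p,q=o1+s[0]*d1,o2+s[1]*d2;return (p+q)/2,np.linalg.norm(p-q)
E
python3 - <<'E'
from m import *
import pickle
np.set_printoptions(precision=1,suppress=True)
C=pickle.load(open("c.pkl","rb"));S,D=C["scene"],C["side"]
def k(x,y):return int(x*.64),int(y*.64)
W={"green":((525,275,550,292),(390,403,418,424)),"yellow":((500,288,522,303),(380,373,405,391)),"black":((540,243,568,268),(343,341,374,371)),"brown":((455,297,485,318),(360,318,386,338))}
for n,(a,b) in W.items():
    A=blob(S,n,k(*a[:2])+k(*a[2:]));B=blob(D,n,k(*b[:2])+k(*b[2:]))
    print(n,A[:2],B[:2])
    if A and B: print("  tri",*tri(S,A[0][0],D,B[0][0]))
    if n in("green","yellow"): print("  planes",plane(S,*A[0][0],90),plane(D,*B[0][0],90))
    if n=="black": print("  depth",pt(S,*A[0][0]),pt(D,*B[0][0]))
for n,p in {"S1":(S,561,315),"S2":(S,590,300),"D1":(D,325,393),"D2":(D,332,425)}.items(): print(n,plane(p[0],p[1]*.64,p[2]*.64,90))
E
```

```text
green [(array([343.1, 181.3]), np.int32(19), array([340, 180,   7,   4], dtype=int32))] [(array([257.7, 264.5]), np.int32(46), array([254, 262,   9,   6], dtype=int32))]
  tri [ 614.5 -219.8   91.2] 0.10280140979693876
  planes [ 616.7 -221.9   90. ] [ 614.4 -218.4   90. ]
yellow [(array([327., 189.]), np.int32(19), array([324, 188,   7,   3], dtype=int32))] [(array([251. , 244.7]), np.int32(38), array([247, 242,   9,   6], dtype=int32))]
  tri [ 599.5 -153.    90.8] 0.23121355177601294
  planes [ 601.1 -154.3   90. ] [ 599.4 -152.1   90. ]
black [(array([353.1, 164.4]), np.int32(79), array([348, 160,  12,   9], dtype=int32))] [(array([228.7, 227.8]), np.int32(160), array([222, 220,  15,  15], dtype=int32))]
  tri [ 558.5 -192.2  162.4] 0.16203947993827908
  depth [ 548.6 -182.   167.8] [ 560.2 -208.8  173.8]
brown [(array([300.1, 196.1]), np.int32(33), array([295, 194,  11,   5], dtype=int32))] [(array([237.8, 207.6]), np.int32(76), array([233, 204,  11,   9], dtype=int32))]
  tri [565.8 -40.6 113.4] 2.7220389031003487
S1 [ 506.9 -172.    90. ]
S2 [ 523.  -249.9   90. ]
D1 [ 509.4 -173.8   90. ]
D2 [ 525.4 -239.4   90. ]
```

```bash
python3 - <<'E'
from h import *
import pickle
np.set_printoptions(precision=0,suppress=True)
C=pickle.load(open("c.pkl","rb"));S,D=C["scene"],C["side"]
for n,c,ps in(("S",S,[(250,430),(237,250),(225,100),(203,440),(357,495),(265,535),(320,200),(320,20),(322,232),(115,200),(133,335),(327,345)]),("D",D,[(292,290),(396,292),(370,20),(372,120),(376,245),(388,100),(370,190),(350,190),(376,256),(340,140),(355,5)])):
    for p in ps: print(n,p,pt(c,p[0]*.64,p[1]*.64),plane(c,p[0]*.64,p[1]*.64,12))
E
```

```text
S (250, 430) [555. 307.  29.] [579. 299.  12.]
S (237, 250) [553. 304. 271.] [1213.   77.   12.]
S (225, 100) [555. 302. 435.] [3073. -568.   12.]
S (203, 440) [585. 359.  15.] [589. 358.  12.]
S (357, 495) [392. 245.  15.] [395. 243.  12.]
S (265, 535) [389. 358.  14.] [391. 357.  12.]
S (320, 200) [553. 199. 313.] [1452. -239.   12.]
S (320, 20) [553. 192. 509.] [ 8099. -3569.    12.]
S (322, 232) [551. 199. 275.] [1225. -131.   12.]
S (115, 200) [551. 425. 348.] [1716.  216.   12.]
S (133, 335) [552. 428. 198.] [928. 362.  12.]
S (327, 345) [567. 190. 112.] [734. 108.  12.]
D (292, 290) [393. 250.  15.] [392. 255.  12.]
D (396, 292) [594. 271.  -5.] [595. 240.  12.]
D (370, 20) [565. 298. 495.] [ 351. 4016.   12.]
D (372, 120) [561. 298. 330.] [ 488. 1484.   12.]
D (376, 245) [557. 297.  86.] [547. 454.  12.]
D (388, 100) [ 555. 1254.  136.] [ 536. 1771.   12.]
D (370, 190) [559. 184. 242.] [516. 794.  12.]
D (350, 190) [459. 842.  -5.] [463. 797.  12.]
D (376, 256) [562. 204. 108.] [550. 399.  12.]
D (340, 140) [ 396. 1253.   11.] [ 396. 1251.   12.]
D (355, 5) [552. 171. 532.] [ 187. 4883.   12.]
```

Emit:
step_arm([
  {"rz": -1},
  {"rz": -1},
  {"rz": -1},
  {"rz": -1},
  {"rz": -1},
  {"rz": -1},
  {"y": -1},
  {"y": -1},
  {"y": -1},
  {"y": -1},
], jaw=-1)

```text
schema error: expected keys x, y, z, rx, ry, rz
```

Emit:
step_arm([
  {"x": 0, "y": 0, "z": 0, "rx": 0, "ry": 0, "rz": -1},
  {"x": 0, "y": 0, "z": 0, "rx": 0, "ry": 0, "rz": -1},
  {"x": 0, "y": 0, "z": 0, "rx": 0, "ry": 0, "rz": -1},
  {"x": 0, "y": 0, "z": 0, "rx": 0, "ry": 0, "rz": -1},
  {"x": 0, "y": 0, "z": 0, "rx": 0, "ry": 0, "rz": -1},
  {"x": 0, "y": 0, "z": 0, "rx": 0, "ry": 0, "rz": -1},
  {"x": 0, "y": -1, "z": 0, "rx": 0, "ry": 0, "rz": 0},
  {"x": 0, "y": -1, "z": 0, "rx": 0, "ry": 0, "rz": 0},
  {"x": 0, "y": -1, "z": 0, "rx": 0, "ry": 0, "rz": 0},
  {"x": 0, "y": -1, "z": 0, "rx": 0, "ry": 0, "rz": 0},
], jaw=-1)

```text
t: 0.93
eef_pos: [256.3, 480.2, 214.3]
tcp_rot: [-3.141, -0.0, -2.927]
ft_force: [-0.1, -0.4, 0.8]
opening: 1.002
grip_force: 0.0
```

Emit:
step_arm([
  {"x": -0.2, "y": -1, "z": 0, "rx": 0, "ry": 0, "rz": 0},
  {"x": -0.2, "y": -1, "z": 0, "rx": 0, "ry": 0, "rz": 0},
  {"x": -0.2, "y": -1, "z": 0, "rx": 0, "ry": 0, "rz": 0},
  {"x": -0.2, "y": -1, "z": 0, "rx": 0, "ry": 0, "rz": 0},
  {"x": -0.2, "y": -1, "z": 0, "rx": 0, "ry": 0, "rz": 0},
  {"x": -0.2, "y": -1, "z": 0, "rx": 0, "ry": 0, "rz": 0},
  {"x": -0.2, "y": -1, "z": 0, "rx": 0, "ry": 0, "rz": 0},
  {"x": -0.2, "y": -1, "z": 0, "rx": 0, "ry": 0, "rz": 0},
  {"x": -0.2, "y": -1, "z": 0, "rx": 0, "ry": 0, "rz": 0},
  {"x": -0.2, "y": -1, "z": 0, "rx": 0, "ry": 0, "rz": 0},
])

```text
t: 1.77
eef_pos: [358.6, 246.5, 214.5]
tcp_rot: [-3.142, -0.0, -2.927]
ft_force: [0.1, 0.3, -0.2]
opening: 1.0
grip_force: 0.0
```

Emit:
step_arm([
  {"x": -0.2, "y": -1, "z": 0, "rx": 0, "ry": 0, "rz": 0},
  {"x": -0.2, "y": -1, "z": 0, "rx": 0, "ry": 0, "rz": 0},
  {"x": -0.2, "y": -1, "z": 0, "rx": 0, "ry": 0, "rz": 0},
  {"x": -0.2, "y": -1, "z": 0, "rx": 0, "ry": 0, "rz": 0},
  {"x": -0.2, "y": -1, "z": 0, "rx": 0, "ry": 0, "rz": 0},
  {"x": -0.2, "y": -1, "z": 0, "rx": 0, "ry": 0, "rz": 0},
  {"x": -0.2, "y": -1, "z": 0, "rx": 0, "ry": 0, "rz": 0},
  {"x": -0.2, "y": -1, "z": 0, "rx": 0, "ry": 0, "rz": 0},
  {"x": -0.2, "y": -1, "z": 0, "rx": 0, "ry": 0, "rz": 0},
  {"x": -0.2, "y": -1, "z": 0, "rx": 0, "ry": 0, "rz": 0},
])

```text
t: 2.6
eef_pos: [460.7, 12.8, 214.5]
tcp_rot: [3.141, -0.0, -2.928]
ft_force: [0.3, 0.3, 0.0]
opening: 1.004
grip_force: 0.0
```

Emit:
step_arm([
  {"x": -0.23, "y": -1, "z": 0, "rx": 0, "ry": 0, "rz": 0},
  {"x": -0.23, "y": -1, "z": 0, "rx": 0, "ry": 0, "rz": 0},
  {"x": -0.23, "y": -1, "z": 0, "rx": 0, "ry": 0, "rz": 0},
  {"x": -0.23, "y": -1, "z": 0, "rx": 0, "ry": 0, "rz": 0},
  {"x": -0.23, "y": -1, "z": 0, "rx": 0, "ry": 0, "rz": 0},
  {"x": -0.23, "y": -1, "z": 0, "rx": 0, "ry": 0, "rz": 0},
  {"x": -0.23, "y": -1, "z": 0, "rx": 0, "ry": 0, "rz": 0},
  {"x": -0.23, "y": -1, "z": 0, "rx": 0, "ry": 0, "rz": 0},
  {"x": -0.23, "y": -0.84, "z": 0, "rx": 0, "ry": 0, "rz": 0},
  {"x": 0, "y": 0, "z": 0, "rx": 0, "ry": 0, "rz": 0},
])

```text
t: 3.43
eef_pos: [559.1, -193.9, 213.9]
tcp_rot: [-3.141, 0.0, -2.929]
ft_force: [-0.0, 0.3, -0.5]
opening: 0.999
grip_force: 0.0
```

```bash
python3 - <<'E'
from h import *
for n in("side","wrist"):
    c=read_camera(n);cv2.imwrite(f"pics/{n}1.png",cv2.cvtColor(c["image"],cv2.COLOR_RGB2BGR))
print(state()["eef_pos"])
E
```

```text
[ 557.62774785 -191.06339334  213.91195778]
```

View pics/wrist1.png

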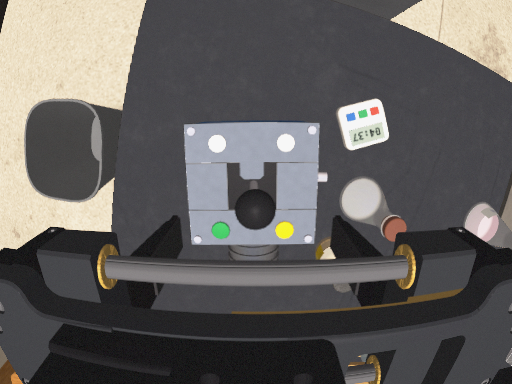

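View pics/side1.png

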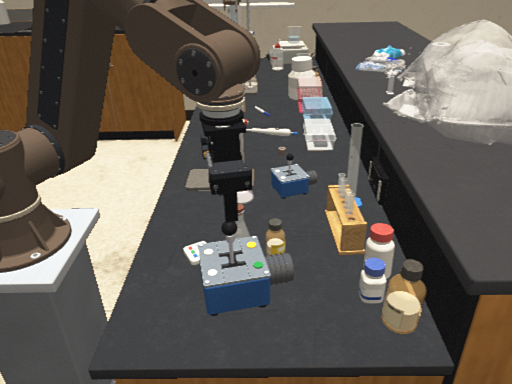

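The wrist view shows the knob (255,209) centred between the open fingers, with green at (221,230) and yellow at (285,230). The side view confirms the gripper is over the knob at (229,228), so I descend.

Emit:
step_arm([
  {"x": 0, "y": 0, "z": 0.7, "rx": 0, "ry": 0, "rz": 0},
  {"x": 0, "y": 0, "z": 0.7, "rx": 0, "ry": 0, "rz": 0},
  {"x": 0, "y": 0, "z": 0.7, "rx": 0, "ry": 0, "rz": 0},
  {"x": 0, "y": 0, "z": 0.6, "rx": 0, "ry": 0, "rz": 0},
  {"x": 0, "y": 0, "z": 0, "rx": 0, "ry": 0, "rz": 0},
  {"x": 0, "y": 0, "z": 0, "rx": 0, "ry": 0, "rz": 0},
  {"x": 0, "y": 0, "z": 0, "rx": 0, "ry": 0, "rz": 0},
  {"x": 0, "y": 0, "z": 0, "rx": 0, "ry": 0, "rz": 0},
  {"x": 0, "y": 0, "z": 0, "rx": 0, "ry": 0, "rz": 0},
  {"x": 0, "y": 0, "z": 0, "rx": 0, "ry": 0, "rz": 0},
])

```text
t: 4.37
eef_pos: [558.1, -190.9, 147.8]
tcp_rot: [-3.141, 0.001, -2.927]
ft_force: [-0.4, -0.5, -0.1]
opening: 0.998
grip_force: 0.0
```

Emit:
step_arm([
  {"x": 0, "y": 0, "z": 0, "rx": 0, "ry": 0, "rz": 0},
  {"x": 0, "y": 0, "z": 0, "rx": 0, "ry": 0, "rz": 0},
  {"x": 0, "y": 0, "z": 0, "rx": 0, "ry": 0, "rz": 0},
  {"x": 0, "y": 0, "z": 0, "rx": 0, "ry": 0, "rz": 0},
  {"x": 0, "y": 0, "z": 0, "rx": 0, "ry": 0, "rz": 0},
  {"x": 0, "y": 0, "z": 0, "rx": 0, "ry": 0, "rz": 0},
  {"x": 0, "y": 0, "z": 0, "rx": 0, "ry": 0, "rz": 0},
  {"x": 0, "y": 0, "z": 0, "rx": 0, "ry": 0, "rz": 0},
  {"x": 0, "y": 0, "z": 0, "rx": 0, "ry": 0, "rz": 0},
  {"x": 0, "y": 0, "z": 0, "rx": 0, "ry": 0, "rz": 0},
], jaw=1)

```text
t: 5.2
eef_pos: [558.0, -190.9, 147.1]
tcp_rot: [-3.142, 0.0, -2.927]
ft_force: [0.0, -0.6, 0.4]
opening: 0.355
grip_force: 0.3
```

Emit:
step_arm([
  {"x": 0, "y": 0, "z": 0, "rx": 0, "ry": 0, "rz": 0},
  {"x": 0, "y": 0, "z": 0, "rx": 0, "ry": 0, "rz": 0},
  {"x": -0.02, "y": -0.2, "z": 0, "rx": 0, "ry": 0, "rz": 0},
  {"x": -0.02, "y": -0.2, "z": 0, "rx": 0, "ry": 0, "rz": 0},
  {"x": -0.01, "y": -0.24, "z": 0.02, "rx": 0, "ry": 0, "rz": 0},
  {"x": -0.01, "y": -0.24, "z": 0.02, "rx": 0, "ry": 0, "rz": 0},
  {"x": -0.01, "y": -0.24, "z": 0.03, "rx": 0, "ry": 0, "rz": 0},
  {"x": -0.01, "y": -0.24, "z": 0.04, "rx": 0, "ry": 0, "rz": 0},
  {"x": 0, "y": -0.24, "z": 0.04, "rx": 0, "ry": 0, "rz": 0},
  {"x": 0, "y": 0, "z": 0, "rx": 0, "ry": 0, "rz": 0},
])

```text
t: 6.03
eef_pos: [568.6, -230.8, 142.9]
tcp_rot: [-3.141, -0.0, -2.928]
ft_force: [-1.2, 0.6, 0.6]
opening: 0.324
grip_force: 30.0
```

Emit:
step_arm([
  {"x": -0.2, "y": 0.01, "z": 0, "rx": 0, "ry": 0, "rz": 0},
  {"x": -0.2, "y": 0.01, "z": 0.01, "rx": 0, "ry": 0, "rz": 0},
  {"x": -0.2, "y": 0.01, "z": 0.02, "rx": 0, "ry": 0, "rz": 0},
  {"x": -0.2, "y": 0.01, "z": 0.02, "rx": 0, "ry": 0, "rz": 0},
  {"x": -0.2, "y": 0, "z": 0.03, "rx": 0, "ry": 0, "rz": 0},
  {"x": -0.2, "y": 0, "z": 0.03, "rx": 0, "ry": 0, "rz": 0},
  {"x": -0.2, "y": 0, "z": 0.04, "rx": 0, "ry": 0, "rz": 0},
  {"x": -0.1, "y": 0, "z": 0.02, "rx": 0, "ry": 0, "rz": 0},
  {"x": 0, "y": 0, "z": 0, "rx": 0, "ry": 0, "rz": 0},
  {"x": 0, "y": 0, "z": 0, "rx": 0, "ry": 0, "rz": 0},
])

```text
t: 6.87
eef_pos: [604.7, -220.5, 139.0]
tcp_rot: [3.141, -0.0, -2.927]
ft_force: [-4.0, -1.2, -2.0]
opening: 0.32
grip_force: 30.0
```

Emit:
step_arm([
  {"x": 0, "y": 0, "z": 0, "rx": 0, "ry": 0, "rz": 0},
  {"x": 0, "y": 0, "z": 0, "rx": 0, "ry": 0, "rz": 0},
  {"x": 0, "y": 0, "z": 0, "rx": 0, "ry": 0, "rz": 0},
  {"x": 0, "y": 0, "z": 0, "rx": 0, "ry": 0, "rz": 0},
  {"x": 0, "y": 0, "z": 0, "rx": 0, "ry": 0, "rz": 0},
  {"x": 0, "y": 0, "z": 0, "rx": 0, "ry": 0, "rz": 0},
  {"x": 0, "y": 0, "z": 0, "rx": 0, "ry": 0, "rz": 0},
  {"x": 0, "y": 0, "z": 0, "rx": 0, "ry": 0, "rz": 0},
  {"x": 0, "y": 0, "z": 0, "rx": 0, "ry": 0, "rz": 0},
  {"x": 0, "y": 0, "z": 0, "rx": 0, "ry": 0, "rz": 0},
], jaw=-1)

```text
t: 7.7
eef_pos: [604.9, -220.6, 139.1]
tcp_rot: [3.142, 0.0, -2.927]
ft_force: [-0.4, 0.2, -0.5]
opening: 0.96
grip_force: 0.0
```

Emit:
step_arm([
  {"x": 0, "y": 0, "z": -0.5, "rx": 0, "ry": 0, "rz": 0},
  {"x": 0, "y": 0, "z": -0.8, "rx": 0, "ry": 0, "rz": 0},
  {"x": 0, "y": 0, "z": -0.8, "rx": 0, "ry": 0, "rz": 0},
  {"x": 0, "y": 0, "z": -0.8, "rx": 0, "ry": 0, "rz": 0},
  {"x": 0, "y": 0, "z": -0.8, "rx": 0, "ry": 0, "rz": 0},
  {"x": 0, "y": 0, "z": -0.5, "rx": 0, "ry": 0, "rz": 0},
  {"x": 0, "y": 0, "z": 0, "rx": 0, "ry": 0, "rz": 0},
  {"x": 0, "y": 0, "z": 0, "rx": 0, "ry": 0, "rz": 0},
  {"x": 0, "y": 0, "z": 0, "rx": 0, "ry": 0, "rz": 0},
  {"x": 0, "y": 0, "z": 0, "rx": 0, "ry": 0, "rz": 0},
])

```text
t: 8.53
eef_pos: [604.5, -220.4, 242.8]
tcp_rot: [3.14, -0.001, -2.927]
ft_force: [-0.5, -0.7, -0.2]
opening: 0.999
grip_force: 0.0
```

```bash
python3 - <<'E'
from m import *
np.set_printoptions(precision=1,suppress=True)
D=read_camera("side");S=read_camera("scene")
v=np.vstack([D["image"][200:330,150:350],S["image"][110:240,250:450]])
cv2.imwrite("pics/end.png",cv2.cvtColor(cv2.resize(v,None,fx=2.3,fy=2.3,interpolation=cv2.INTER_CUBIC),cv2.COLOR_RGB2BGR))
g=np.array([603.8,-222.2,157.])
def proj(c,X):
    p=np.array(c["R"])@X+np.array(c["t"]);return c["cx"]+f(c)*p[0]/p[2],c["cy"]+f(c)*p[1]/p[2]
for c in(S,D):
    u,w=proj(c,g);b=blob(c,"black",(int(u)-14,int(w)-14,int(u)+15,int(w)+15));print((u,w),b[:3])
    if b: print(plane(c,*b[0][0],157))
print(state()["eef_pos"],state()["opening"])
E
```

```text
(np.float64(349.1234231808208), np.float64(158.503041593762)) [(array([349.8, 158.2]), np.int32(613), array([339, 144,  23,  29], dtype=int32)), (array([335. , 169.5]), np.int32(6), array([335, 167,   1,   6], dtype=int32))]
[ 604.4 -225.2  157. ]
(np.float64(251.33850864170967), np.float64(238.6486720422143)) [(array([251.9, 239.2]), np.int32(164), array([245, 231,  15,  16], dtype=int32))]
[ 604.9 -224.1  157. ]
[ 604.6 -220.5  243.1] 0.9984582620733019
```

View pics/end.png

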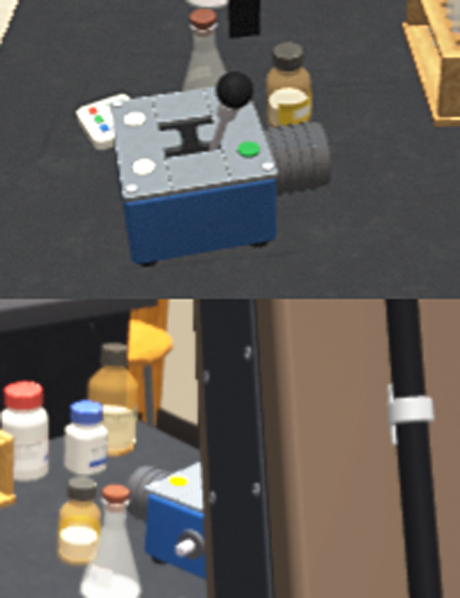

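The side view shows the lever home in the green lane. The knob at (252,239) measures about 2 mm from the target, the flask is still standing, and the gripper is clear. I'm handing it in.

```bash
python3 -c "
from cell import *
print(job_done())"
```

```text
the job is handed in; nothing more can be done
None
```

The lever is fully home in the green gear, about 2 mm from its target in the side camera, the flask is still standing beside the gearbox, the gripper has let go and is clear, and the job is handed in at about 8.6 s; no verdict was returned.

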